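# Set the feed dial by clicks and start the pump

### The job

Set the seedlings' feed to four doses: turn the dial on the sloping console anticlockwise all the way to its stop, then clockwise four clicks from the stop so that it rests in the fourth click. Only then push the pump's start lever right over towards the motor, and leave the bottles, pots and other things where they stand.

Things in the scene. Friction and masses are not known exactly. Their poses are not given: they have to be found in the camera images.
- console: grey feed console, 190 mm deep (x), 180 wide (y), 144 tall, fixed; origin: centre of underside, x to its rear, y left, z up. Its flat face slopes up to the rear at 35 deg from level: the face's normal, which is the dial's axis, leans 35 deg from vertical to the console's -x. Ten equal white marks round the dial, one per click; a steel pin stands just outside mark 0 (the stop).
- dial (a joint): dial angle, rad: 0 at the anticlockwise stop, growing clockwise as seen facing the slope; ten click positions 20 deg (0.349 rad) apart, 0 to 3.142 (far stop). It springs into the nearest click; passing a click takes 0.1 to 0.15 N m. On the face, with 0 deg straight up the slope and positive towards the console's +y, the bar's nose points at 100 deg minus this angle.
- dial_grip (a point): where to pinch the dial: on its axis, inside its bar, 34 mm above the face. z: the axis, out of the face; x: along the bar to its nose; turns with the dial. The dial is a black disc 84 mm across (top 10 mm above the face) with an upright bar 88 mm long, 16 thick, top 51 mm above the face; one end of the bar is a pointed nose, with a white line on top of that half.
- dial_pointer (a point): tip of the nose of the dial's bar, 48 mm from the dial's axis, 34 mm above the face; turns with the dial.
- dial_mount (a point): fixed point where the dial's axis meets the console's sloping face: 17.5 mm in front (-x) of the console's origin, 89 mm above the bench.
- pump: small grey feed pump on a steel plate 220 mm (x) by 140 (y), fixed; origin: underside, x axis to its rear, z up. A finned motor 94 mm across lies across the rear (top 104 mm up, reaching from 13 mm behind the origin backwards); in front of it a switch block, top 65 mm up (80 mm at its round pivot), carries the start lever.
- lever (a joint): start lever angle, rad: 0 = off, leaning 0.5 rad to the pump's front (-x); 1.0 = on, leaning 0.5 rad towards the motor (+x). It turns about the pump's y axis, pivot 45 mm in front of the pump's origin, 70 mm up, between fixed stops, and stays where it is left; 1 to 2 N at the ball moves it. It may start up to 0.12 rad off its stop.
- lever_tip (a point): centre of the black ball, 30 mm across, at the end of the lever, a steel rod 12 mm thick; 100 mm from the pivot; 158 mm above the bench when off and when on, 170 mm half way; it moves 96 mm to the pump's rear in all.
- feed_bottle: white round bottle with a black cap, 52 mm across, 140 mm tall, standing between console and pump; loose, a bystander; origin: centre of its underside
- small_pot: small terracotta pot with a seedling, 70 mm across, 60 mm tall without the plant, standing between console and pump; loose, a bystander; origin: centre of its underside
- trowel: flat hand tool with wooden handle, 200 mm long, lying left of the robot; loose, a bystander; origin: near its middle, on the bench
- black_pot: empty square black pot, 130 x 130 x 140 mm, on the left side of the table; loose, a bystander; origin: centre of its underside
- jar: amber jar, 70 mm across, 100 mm tall, on the right side of the table; loose, a bystander; origin: centre of its underside
- cup: white measuring cup, 80 mm across, 90 mm tall, right of the robot; loose, a bystander; origin: centre of its underside
- pot_stack: stack of terracotta pots, 116 mm across, 125 mm tall, far right; loose, a bystander; origin: centre of its underside

How it is judged:
By the outcome, as a careful person would: the job done as asked, in the order asked, and still so for the second after the job is handed in, with the robot touching nothing.
It also fails if it takes over 50 s, if anything falls off the work surface, if the arm or the gripper's body presses on something with over 40 N, if the wrist force passes 120 N, or if a joint passes its speed limit or range.

### The arm

A 6-joint arm with a two-finger parallel gripper is mounted at the origin on the work surface. World frame = base frame: x ahead of the robot, y to its left, z up, the work surface at z = 0. Lengths are in m, angles in rad, forces in N, time in s.
With the tool pointing down it reaches from about 0.325 to 0.85 m from the base axis. Payload 4.4 kg.
Tool frame: the origin (TCP) lies midway between the tips of the shut fingers; the grasp point (between the pads) lies 19 mm behind it; z points along the fingers, y is the direction in which the jaws open and shut (so a half turn about z gives the same grasp; the last joint's range is limited). The gripper opens to 94 mm and grips with 3 to 60 N. Pads are 16 mm wide; open, the fingers measure 119 mm over their backs; the gripper's body (75 mm by 177 mm) begins 78 mm behind the grasp point.
Start: joints at [1.018, 0.207, 1.542, -0, 1.393, -0.15], TCP at [0.225, 0.529, 0.205] pointing down, gripper open.
Joint ranges: [-2.73, 2.73], [-0.86, 2.22], [0.23, 2.46], [-1.11, 4.25], [0.08, 2.63], [-2.82, 2.82]. Speed limits (rad/s): [2.79, 2.79, 3.14, 3.14, 3.14, 3.14].

### API

Orientations are given as a unit quaternion [w, x, y, z].
In Python, from cell import bot gives the robot as it stands. The module is installed in compiled form; this text tells all that it offers.
- The arm moves only by the tool send_rows, never from a script. Its argument "moves" is a list of rows, each an object with "fingers": the closure in counts, from 0 (fully open) to 255 (shut); "slide": the shift along the world's x, y, z in m, a list of three; "angular": the turn, a rotation vector about the world's x, y, z in degrees, a list of three. In form: [{"fingers": fingers, "slide": [tx, ty, tz], "angular": [wx, wy, wz]}, ...]. A call has 1 to 20 rows; each row shifts and turns the commanded pose from where the row before left it; what a row does not reach is not made up. A row lasts 1/12 s, in which the tool goes at most 41.7 mm and 7.16 degrees, less where a joint would pass 70% of its speed; a pose out of reach is approached as far as the arm can. A call with a gripper value outside its range is refused whole. The fingers move at their own pace and stop on an object; the grip force is fixed at half the most. Time passes only in rows, so rows that do not move let the fingers close. It gives the time, the measured TCP pose, the force and the opening at its end, in the units of the state.
- bot.get_obs(): the state, without advancing time (a new reading comes with each control period).
- bot.get_image(name): name is "scene" or "top" or "wrist"; returns a dict with "color" (420x560x3 uint8, blue, green, red), "fx", "fy", "cx", "cy" (pixels), "rvec" (rotation vector, rad) and "tvec" (3), from world to camera coordinates, as OpenCV has them. Camera axes: x right, y down, z forward; pixel columns grow to the right and rows downward; lengths in m; the calibration is good to about 2 mm. A picture is of the moment at which its call begins. There is no depth.
- bot.hand_in(): hands the job in, once; it reports no verdict.
Trained networks look in the newest picture that a camera, given by its name, has taken for a name from the list of things; names that differ only in an ending like _2 or _b are one class to them, and where a whole thing is asked for, a point or a joint stands for the part that bears it (a point fixed in the world has none). Each returns a list of dicts, best first, with "conf" (0 to 1); they miss things now and then, are a little off and sometimes report something else, mostly with a low value. They report only what shows in the picture. A call takes as long as a camera call.
- bot.masks_of(camera, target): "pixels" (420x560 bool, what is visible of it) and "xy" ([column, row] in pixels, amid what is visible of it).
The state is a dict: "time_s": time; "joint_pos": joint angles; "joint_velocities": joint speeds; "joint_torque": joint torques, N m; "position": TCP position; "tool_rot": TCP orientation; "wrist_force": force on the tool from outside, world axes, zero at the start; "wrist_torque": the same for the moment, N m; "gripper_width": finger opening in m.
Only numpy, scipy, OpenCV 4.12 (cv2) and the standard library are available. Lean on these libraries where they do the work, as an engineer would, in place of code of your own. Each camera call takes 0.05 s, during which the arm holds its last target.

## Working session

There is one attempt and no reset: what is moved stays moved. The work goes in short steps, Python scripts to look and compute and a tool call to move; the robot and the scene stay as the last step left them, time stands still between calls to the robot, and variables do not carry over. Pictures are saved under pics/ and viewed, and the job is handed in when it is done.

Besides the shell and the picture viewer there is one more tool, called after "Emit:" as a command line: name --argument value ..., lists and objects as JSON in quotes. send_rows: Moves the arm, as the interface text tells. Its arguments: {"type":"object","properties":{"moves":{"type":"array"}},"required":["moves"]}

```bash
mkdir -p pics; ls
cat > h.py <<'E'
import numpy as np, cv2
from cell import bot
from scipy.spatial.transform import Rotation as R
def save(im,fn): cv2.imwrite('pics/'+fn,im['color'])
def K(im): return np.array([[im['fx'],0,im['cx']],[0,im['fy'],im['cy']],[0,0,1.]])
def proj(im,p): return cv2.projectPoints(np.atleast_2d(np.array(p,float)),np.array(im['rvec'],float),np.array(im['tvec'],float),K(im),None)[0][:,0]
def ray(im,uv):
    Rm=cv2.Rodrigues(np.array(im['rvec'],float))[0]; t=np.array(im['tvec'],float).ravel()
    d=Rm.T@np.linalg.inv(K(im))@np.array([uv[0],uv[1],1.]); return -Rm.T@t,d/np.linalg.norm(d)
def atz(im,uv,z):
    o,d=ray(im,uv); return o+d*(z-o[2])/d[2]
E
python3 - <<'E'
from h import *
o=bot.get_obs(); print({k:np.round(v,3) for k,v in o.items()})
for n in ['scene','top','wrist']:
    im=bot.get_image(n); save(im,n+'0.png'); print(n,ray(im,(im['cx'],im['cy'])))
    for t in ['console','dial','dial_pointer','dial_grip','pump','lever','lever_tip','feed_bottle','small_pot','jar','cup','black_pot']:
        try: print(n,t,[(round(m['conf'],2),np.round(m['xy'],1).tolist(),int(m['pixels'].sum())) for m in bot.masks_of(n,t)][:2])
        except Exception as e: print(t,e)
E
```

```text
pics
{'time_s': np.float64(0.0), 'joint_pos': array([ 1.018,  0.207,  1.543, -0.   ,  1.393, -0.151]), 'joint_velocities': array([ 0.001,  0.001,  0.001, -0.002,  0.001, -0.001]), 'joint_torque': array([ 0.0000e+00, -3.7088e+01, -2.8142e+01,  7.0000e-02,  3.6000e-02,
       -0.0000e+00]), 'position': array([0.225, 0.528, 0.204]), 'tool_rot': array([-0.   ,  0.2  ,  0.98 , -0.001]), 'wrist_force': array([-0.139, -0.731, -0.482]), 'wrist_torque': array([ 0.032, -0.008, -0.087]), 'gripper_width': np.float64(0.094)}
scene (array([1.00665613, 0.58222916, 0.98554518]), array([-0.43963026, -0.48676792, -0.7548392 ]))
scene console [(0.97, [226.1, 195.1], 3235), (0.59, [238.0, 178.3], 298)]
scene dial [(0.83, [235.6, 179.3], 280), (0.18, [230.0, 250.0], 525)]
scene dial_pointer [(0.85, [235.7, 181.1], 351)]
scene dial_grip [(0.67, [235.9, 178.6], 290), (0.67, [414.0, 268.3], 857)]
scene pump [(0.82, [308.1, 286.4], 3983)]
scene lever [(0.75, [329.7, 242.3], 206)]
scene lever_tip [(0.63, [331.3, 244.3], 163), (0.59, [227.1, 196.1], 3376)]
scene feed_bottle [(0.79, [231.6, 253.1], 571), (0.21,
[... 550 characters left out ...]
1.3], 3188), (0.49, [419.1, 194.2], 1135)]
top lever [(0.56, [226.5, 209.0], 104)]
top lever_tip []
top feed_bottle [(0.47, [292.3, 163.3], 212)]
top small_pot [(0.86, [288.6, 232.0], 292)]
top jar [(0.64, [436.3, 243.6], 452)]
top cup [(0.86, [403.4, 262.0], 483), (0.59, [288.6, 231.6], 352)]
top black_pot [(0.7, [147.2, 202.1], 1903), (0.33, [402.7, 260.5], 462)]
wrist (array([0.16242441, 0.55575194, 0.38515487]), array([ 0.22137398, -0.09571431, -0.97048046]))
wrist console []
wrist dial []
wrist dial_pointer []
wrist dial_grip []
wrist pump []
wrist lever []
wrist lever_tip []
wrist feed_bottle []
wrist small_pot []
wrist jar []
wrist cup []
wrist black_pot [(0.76, [336.6, 364.1], 2753)]
```

Run:
```python
import cv2
for n,(x0,y0,x1,y1) in {'scene':(160,120,400,345),'top':(180,130,440,300)}.items():
    a=cv2.imread(f'pics/{n}0.png')[y0:y1,x0:x1]; s=min(800/(x1-x0),600/(y1-y0))
    cv2.imwrite(f'pics/{n}0c.png',cv2.resize(a,None,fx=s,fy=s,interpolation=cv2.INTER_CUBIC)[:600,:800])
```

```text
(no output)
```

View pics/scene0.png

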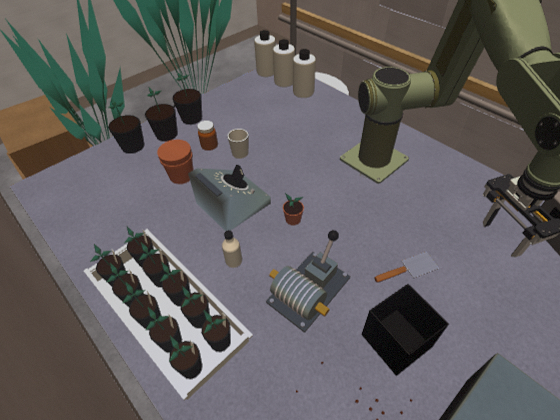

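View pics/top0.png

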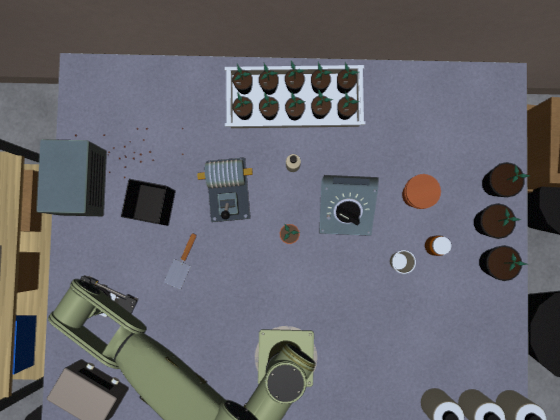

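View pics/scene0c.png

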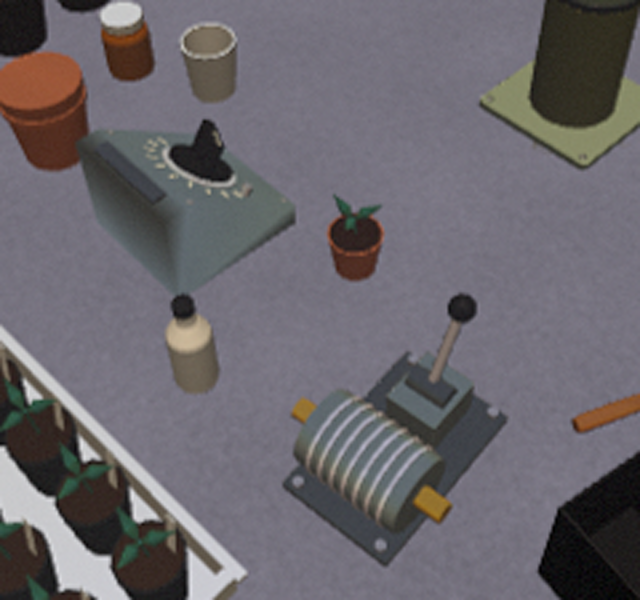

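View pics/top0c.png

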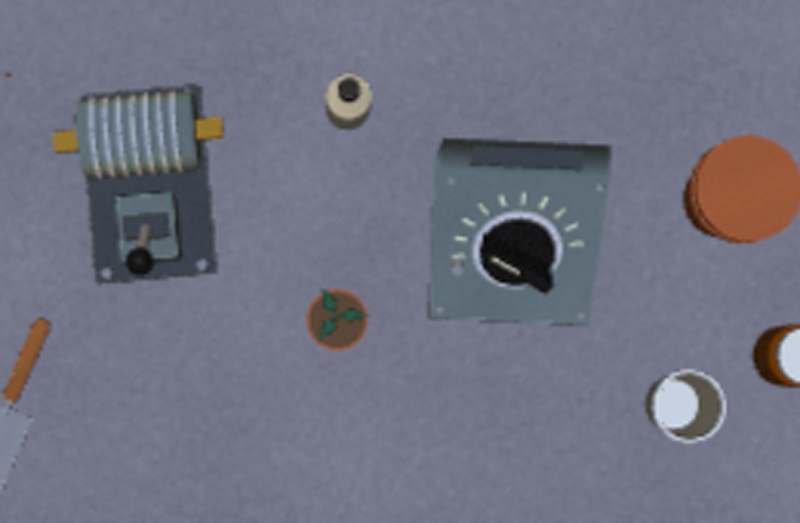

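The dial bar's white line (nose) points towards the console's left and up-slope: top crop (492,260) to (520,273). The lever ball is at top crop (139,260), leaning to the front. Next I'll fit the console and pump poses to the masks.

```bash
cat >> h.py <<'E'
CON=np.array([[x,y,z] for y in(-.09,.09) for x,z in((-.095,0),(-.095,.0347),(.061,.144),(.095,.144),(.095,0))])
def place(P,q): 
    return P@R.from_euler('z',q[2]).as_matrix().T+[q[0],q[1],0]
def hullmask(uv,S=4):
    m=np.zeros((420*S,560*S),np.uint8)
    h=cv2.convexHull(np.round((uv+.5)*S*16).astype(np.int32).reshape(-1,1,2))
    cv2.fillConvexPoly(m,h,1,shift=4); return m
def fit(ims,masks,parts,q0,S=4):
    from scipy.optimize import minimize
    B=[cv2.resize(m.astype(np.uint8),None,fx=S,fy=S,interpolation=cv2.INTER_NEAREST) for m in masks]
    def c(q):
        s=0
        for im,b in zip(ims,B):
            a=np.zeros_like(b)
            for P in parts: a|=hullmask(proj(im,place(P,q)),S)
            s+=1-(a&b).sum()/(a|b).sum()
        return s
    best=None
    for dy in(-.1,0,.1):
        q=np.array(q0,float);q[2]+=dy
        r=minimize(c,q,method='Nelder-Mead',options=dict(initial_simplex=[q,q+[.02,0,0],q+[0,.02,0],q+[0,0,.1]],xatol=1e-4,fatol=1e-5))
        if best is None or r.fun<best.fun: best=r
    return best.x,best.fun
E
python3 - <<'E'
from h import *
T=bot.get_image('top'); mt=bot.masks_of('top','console')[0]['pixels']; pt=[m for m in bot.masks_of('top','pump')]
S=bot.get_image('scene'); ms=bot.masks_of('scene','console')[0]['pixels']; ps=bot.masks_of('scene','pump')[0]['pixels']
np.savez('m.npz',mt=mt,ms=ms,ps=ps)
print([(m['conf'],m['xy']) for m in pt])
q0=[*atz(T,(348,205),.07)[:2],0]; print(q0, T['fx'])
for ims,mm in(([T],[mt]),([S],[ms]),([T,S],[mt,ms])): print(np.round(fit(ims,mm,[CON],q0),4))if 0 else print(fit(ims,mm,[CON],q0))
q,_=fit([T,S],[mt,ms],[CON],q0)
for n,im,m in(('top',T,mt),('scene',S,ms)):
    a=im['color'].copy(); a=cv2.resize(a,None,fx=4,fy=4,interpolation=cv2.INTER_CUBIC)
    uv=(proj(im,place(CON,q))+.5)*4
    for i in range(5):
        for k in(0,5): cv2.line(a,tuple(uv[k+i].astype(int).tolist()),tuple(uv[k+(i+1)%5].astype(int).tolist()),(0,0,255),1)
        cv2.line(a,tuple(uv[i].astype(int).tolist()),tuple(uv[i+5].astype(int).tolist()),(0,0,255),1)
    c=uv.mean(0).astype(int); cv2.imwrite(f'pics/con_{n}.png',a[max(0,c[1]-260):c[1]+260,c[0]-300:c[0]+300])
# pump keypoints
print('ball',atz(T,(225,214.5),.158))
print('plate corners from top crop:',[atz(T,(180+u/3.0769-.5,130+v/3.0769-.5),.008)[:2].round(4).tolist() for u,v in((97,283),(216,272),(201,85))])
E
```

```text
[(0.86, [229.6, 190.3]), (0.74, [347.0, 212.4])]
[np.float64(0.5361572416410327), np.float64(-0.20316858614486186), 0] 525.4109833794035
(array([ 0.53290925, -0.20109044, -0.02529908]), np.float64(0.020415159017330042))
(array([ 0.53153699, -0.19820885, -0.01718316]), np.float64(0.0435840749066454))
(array([ 0.53256699, -0.2000081 , -0.02387636]), np.float64(0.07294153670041492))
ball [0.48821155 0.20810448 0.158     ]
plate corners from top crop: [[0.4711, 0.2749], [0.4871, 0.1378], [0.7044, 0.1614]]
```

View pics/con_top.png

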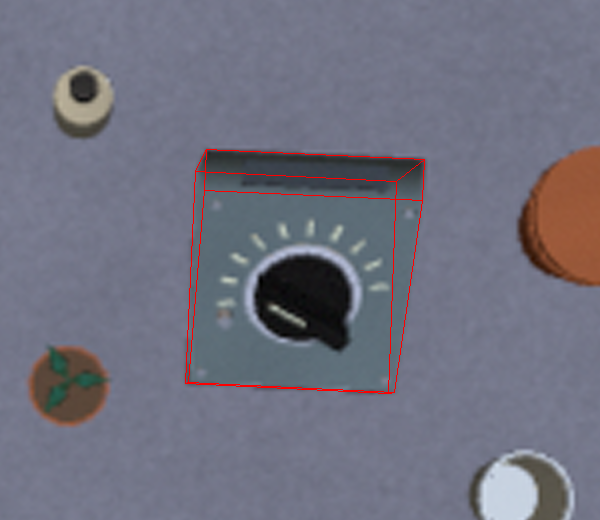

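View pics/con_scene.png

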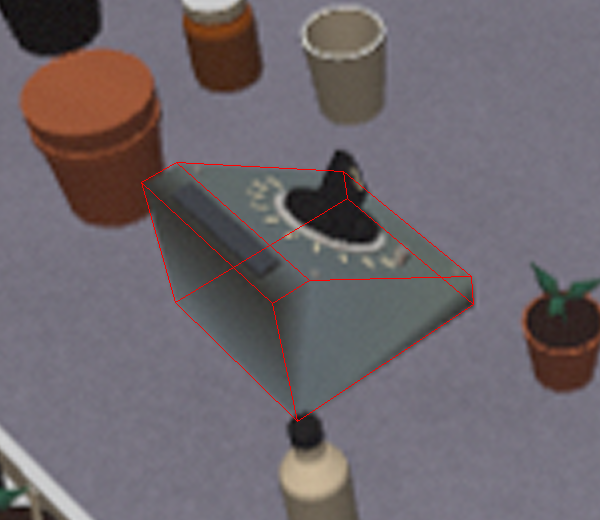

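```bash
cat >> h.py <<'E'
QC=np.array([.5326,-.2,-.024])
a35=np.deg2rad(35)
RC=R.from_euler('z',QC[2]).as_matrix()
N=RC@[-np.sin(a35),0,np.cos(a35)]; U=RC@[np.cos(a35),0,np.sin(a35)]; V=RC@[0,1,0]
MNT=place(np.array([[-.0175,0,.089]]),QC)[0]
def fp(r,deg,h): d=np.deg2rad(deg); return MNT+r*(np.cos(d)*U+np.sin(d)*V)+h*N
def dbar(im,ang,fn,S=6,half=300):
    a=cv2.resize(im['color'],None,fx=S,fy=S,interpolation=cv2.INTER_CUBIC)
    L=lambda P,c: cv2.polylines(a,[np.round((proj(im,P)+.5)*S).astype(int).reshape(-1,1,2)],False,c,1)
    w=.008
    for h in(.010,.051):
        s=np.deg2rad(ang); e=np.cos(s)*U+np.sin(s)*V; f=-np.sin(s)*U+np.cos(s)*V
        c=MNT+h*N
        L(np.array([c-.04*e-w*f,c-.04*e+w*f,c+.036*e+w*f,c+.048*e,c+.036*e-w*f,c-.04*e-w*f]),(0,255,255) if h<.03 else (0,0,255))
    L(np.array([fp(.042,d,.010) for d in range(0,361,10)]),(0,255,0))
    for k in range(10): L(np.array([fp(.05,100-20*k,0),fp(.06,100-20*k,0)]),(255,0,255) if k!=4 else (0,0,255))
    c=((proj(im,MNT)[0]+.5)*S).astype(int); y0=max(0,c[1]-half);x0=max(0,c[0]-half)
    cv2.imwrite('pics/'+fn,a[y0:y0+2*half,x0:x0+2*half])
def tool(phi): # jaw axis at face angle phi
    d=np.deg2rad(phi); y=np.cos(d)*U+np.sin(d)*V; z=-N; x=np.cross(y,z); return R.from_matrix(np.c_[x,y,z])
def cur():
    o=bot.get_obs(); q=o['tool_rot']; return o,R.from_quat([q[1],q[2],q[3],q[0]])
E
python3 - <<'E'
from h import *
T=bot.get_image('top'); S=bot.get_image('scene')
for a in (60,): dbar(T,a,f'd{a}t.png'); dbar(S,a,f'd{a}s.png')
for n,uv,z in(('bottle',(293,161),.1),('pot',(289,232),.06),('cup',(403,261),.09),('jar',(437,244),.1)): print(n,atz(T,uv,z).round(3))
for z in (.15,.158,.165): print(atz(T,(225.2,214.4),z))
o,r=cur()
for phi in(-30,150): print(phi,np.rad2deg((tool(phi)*r.inv()).as_rotvec()).round(1))
print(MNT,N)
E
```

```text
bottle [ 0.679 -0.01   0.1  ]
pot [ 0.439 -0.003  0.06 ]
cup [ 0.349 -0.389  0.09 ]
jar [ 0.409 -0.501  0.1  ]
[0.48903043 0.20841183 0.15      ]
[0.4885544  0.20746076 0.158     ]
[0.48813787 0.20662857 0.165     ]
-30 [ 29.3 -26.6 -94.9]
150 [-25.6 -28.2  79. ]
[ 0.51510504 -0.19958004  0.089     ] [-0.57341125  0.01376451  0.81915204]
```

View pics/d60t.png

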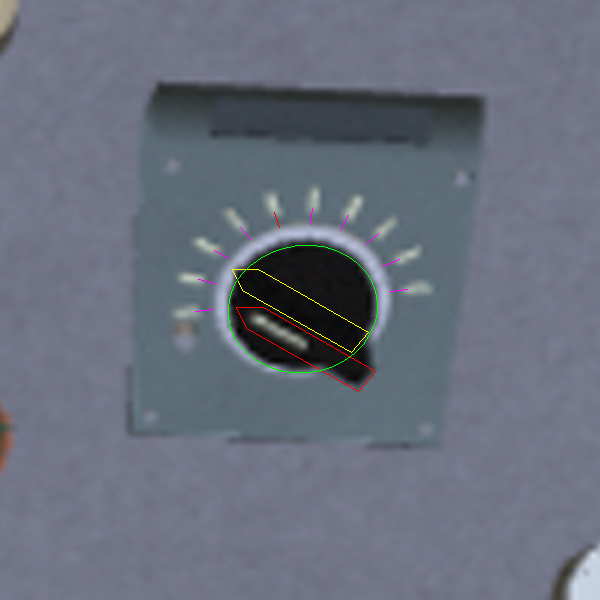

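View pics/d60s.png

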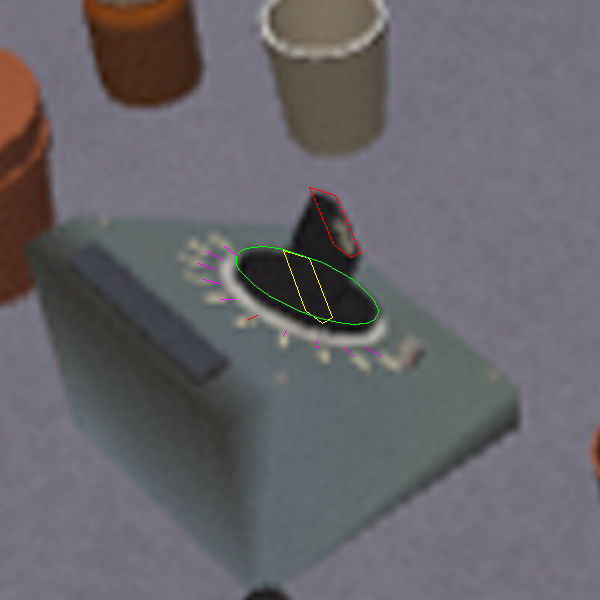

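Emit:
send_rows --moves '[{"fingers": 0, "slide": [0, 0, 0.035], "angular": [0, 0, 0]}, {"fingers": 0, "slide": [0, 0, 0.035], "angular": [0, 0, 0]}, {"fingers": 0, "slide": [0.01, -0.03, 0.03], "angular": [1.5, -1.35, -4.75]}, {"fingers": 0, "slide": [0.01, -0.036, 0.02], "angular": [1.5, -1.35, -4.75]}, {"fingers": 0, "slide": [0.01, -0.036, 0], "angular": [1.5, -1.35, -4.75]}, {"fingers": 0, "slide": [0.01, -0.036, 0], "angular": [1.5, -1.35, -4.75]}, {"fingers": 0, "slide": [0.01, -0.036, 0], "angular": [1.5, -1.35, -4.75]}, {"fingers": 0, "slide": [0.01, -0.036, 0], "angular": [1.5, -1.35, -4.75]}, {"fingers": 0, "slide": [0.01, -0.036, 0], "angular": [1.5, -1.35, -4.75]}, {"fingers": 0, "slide": [0.01, -0.036, 0], "angular": [1.5, -1.35, -4.75]}, {"fingers": 0, "slide": [0.01, -0.036, 0], "angular": [1.5, -1.35, -4.75]}, {"fingers": 0, "slide": [0.01, -0.036, 0], "angular": [1.5, -1.35, -4.75]}, {"fingers": 0, "slide": [0.01, -0.036, 0], "angular": [1.5, -1.35, -4.75]}, {"fingers": 0, "slide": [0.01, -0.036, 0], "angular": [1.5, -1.35, -4.75]}, {"fingers": 0, "slide": [0.01, -0.036, 0], "angular": [1.5, -1.35, -4.75]}, {"fingers": 0, "slide": [0.01, -0.036, 0], "angular": [1.5, -1.35, -4.75]}]'

```text
time_s: 3.68
position: [0.3648, 0.0313, 0.3245]
tool_rot: [0.119, 0.694, 0.681, 0.2]
wrist_force: [0.4, 0.3, -0.1]
gripper_width: 0.094
```

```bash
cat > rem.py <<'E'
from h import *
import sys
def rem(p,phi):
    o,r=cur(); d=p-o['position']; w=np.rad2deg((tool(phi)*r.inv()).as_rotvec())
    print('d mm',(d*1000).round(1),'rot',w.round(2),'q',np.array(o['joint_pos']).round(2),'t',round(float(o['time_s']),2),'F',np.round(o['wrist_force'],1),'T',np.round(o['wrist_torque'],2))
if __name__=='__main__': rem(fp(0,0,float(sys.argv[1])),float(sys.argv[2]))
E
python3 rem.py .15 -30
```

```text
d mm [  64.3 -228.8 -112.6] rot [  8.7   -7.24 -28.12] q [-0.44 -0.75  2.11  0.29  1.42 -0.41] t 3.68 F [ 0.4  0.3 -0.1] T [-0.14  0.24 -0.  ]
```

Emit:
send_rows --moves '[{"fingers": 0, "slide": [0.008, -0.0286, -0.008], "angular": [1.1, -0.9, -3.5]}, {"fingers": 0, "slide": [0.008, -0.0286, -0.01], "angular": [1.1, -0.9, -3.5]}, {"fingers": 0, "slide": [0.008, -0.0286, -0.012], "angular": [1.1, -0.9, -3.5]}, {"fingers": 0, "slide": [0.008, -0.0286, -0.014], "angular": [1.1, -0.9, -3.5]}, {"fingers": 0, "slide": [0.008, -0.0286, -0.014], "angular": [1.1, -0.9, -3.5]}, {"fingers": 0, "slide": [0.008, -0.0286, -0.018], "angular": [1.1, -0.9, -3.5]}, {"fingers": 0, "slide": [0.008, -0.0286, -0.018], "angular": [1.1, -0.9, -3.5]}, {"fingers": 0, "slide": [0.008, -0.0286, -0.018], "angular": [1.1, -0.9, -3.5]}, {"fingers": 0, "slide": [0, 0, 0], "angular": [0, 0, 0]}, {"fingers": 0, "slide": [0, 0, 0], "angular": [0, 0, 0]}]'

```text
time_s: 4.52
position: [0.428, -0.1957, 0.2101]
tool_rot: [0.148, 0.832, 0.469, 0.258]
wrist_force: [0.2, -0.1, -0.8]
gripper_width: 0.094
```

```bash
python3 rem.py .15 -30
python3 - <<'E'
from h import *
W=bot.get_image('wrist'); save(W,'w1.png'); dbar(W,60,'w1d.png',S=2,half=290)
E
```

```text
d mm [ 1.1 -1.8  1.7] rot [-0.4  -0.33 -0.32] q [-0.98 -0.38  2.2   0.58  1.03 -0.67] t 4.52 F [ 0.2 -0.1 -0.8] T [-0.03  0.35 -0.01]
```

View pics/w1.png

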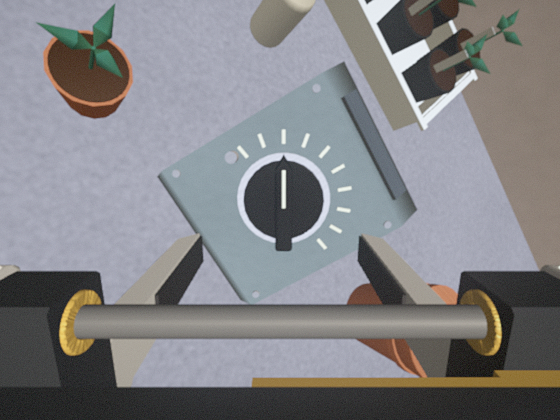

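View pics/w1d.png

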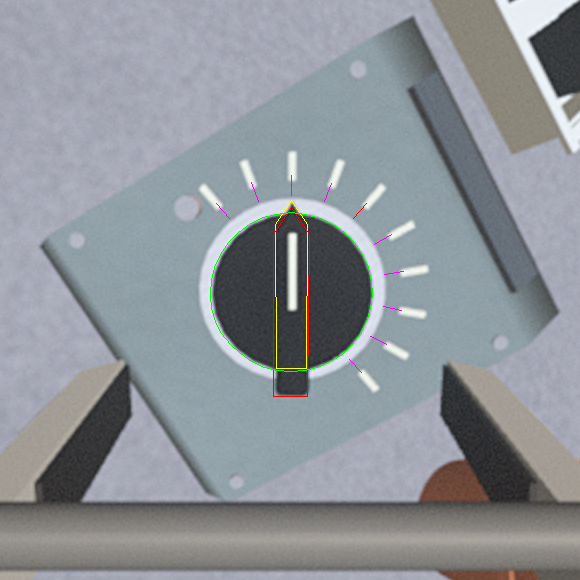

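The nose (w1: tip at (284,158)) points at the third mark, which is click 2, and the model overlay matches. Descending onto the bar.

Emit:
send_rows --moves '[{"fingers": 0, "slide": [0.0155, -0.0007, -0.0214], "angular": [-0.4, -0.33, -0.32]}, {"fingers": 0, "slide": [0.0155, -0.0007, -0.0214], "angular": [0, 0, 0]}, {"fingers": 0, "slide": [0.0155, -0.0007, -0.0214], "angular": [0, 0, 0]}, {"fingers": 60, "slide": [0.0155, -0.0007, -0.0214], "angular": [0, 0, 0]}, {"fingers": 100, "slide": [0.0154, -0.0008, -0.0216], "angular": [0, 0, 0]}, {"fingers": 100, "slide": [0, 0, 0], "angular": [0, 0, 0]}, {"fingers": 100, "slide": [0, 0, 0], "angular": [0, 0, 0]}]'

```text
time_s: 5.15
position: [0.5065, -0.1978, 0.1048]
tool_rot: [0.155, 0.83, 0.469, 0.259]
wrist_force: [0.1, 0.4, -0.3]
gripper_width: 0.0708
```

```bash
python3 rem.py .017 -30
python3 - <<'E'
from h import *
W=bot.get_image('wrist'); save(W,'w2.png')
E
```

```text
d mm [-1.2 -1.5 -1.9] rot [ 0.16  0.12 -0.25] q [-0.8  -0.02  2.18  0.72  0.65 -0.76] t 5.15 F [ 0.1  0.4 -0.3] T [-0.05  0.37 -0.01]
```

View pics/w2.png

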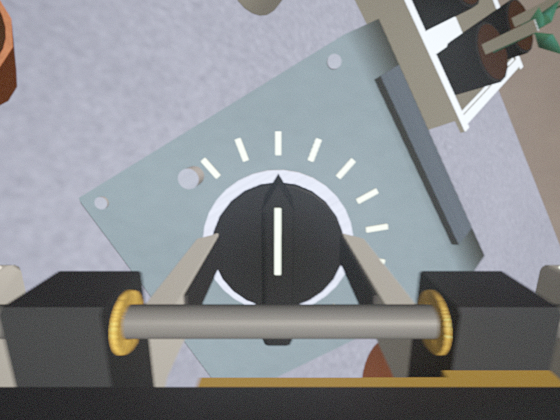

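Emit:
send_rows --moves '[{"fingers": 100, "slide": [-0.0012, -0.0015, -0.0015], "angular": [0, 0, 0]}, {"fingers": 150, "slide": [0, 0, 0], "angular": [0, 0, 0]}, {"fingers": 255, "slide": [0, 0, 0], "angular": [0, 0, 0]}, {"fingers": 255, "slide": [0, 0, 0], "angular": [0, 0, 0]}, {"fingers": 255, "slide": [0, 0, 0], "angular": [0, 0, 0]}, {"fingers": 255, "slide": [0, 0, 0], "angular": [0, 0, 0]}, {"fingers": 255, "slide": [0, 0, 0], "angular": [0, 0, 0]}, {"fingers": 255, "slide": [0, 0, 0], "angular": [0, 0, 0]}]'

```text
time_s: 5.87
position: [0.5041, -0.2002, 0.1023]
tool_rot: [0.154, 0.831, 0.468, 0.258]
wrist_force: [-6.3, 2.0, 4.3]
gripper_width: 0.0158
```

```bash
python3 rem.py .017 -30
python3 - <<'E'
from h import *
o,r=cur();print(o['gripper_width'])
W=bot.get_image('wrist'); save(W,'w3.png')
E
```

```text
d mm [1.3 0.8 0.7] rot [ 0.15  0.04 -0.13] q [-0.8  -0.02  2.18  0.73  0.65 -0.77] t 5.87 F [-6.3  2.   4.3] T [0.38 1.33 0.33]
0.015777873416361173
```

View pics/w3.png

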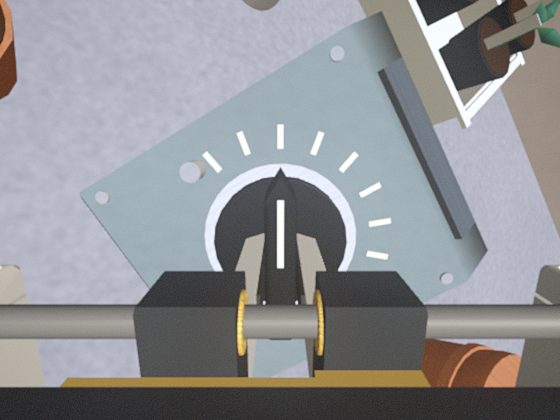

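Emit:
send_rows --moves '[{"fingers": 255, "slide": [-0.0008, 0.0003, 0.0005], "angular": [-2.29, 0.06, 3.28]}, {"fingers": 255, "slide": [0, 0, 0], "angular": [-2.29, 0.06, 3.28]}, {"fingers": 255, "slide": [0, 0, 0], "angular": [-2.29, 0.06, 3.28]}, {"fingers": 255, "slide": [0, 0, 0], "angular": [-2.29, 0.06, 3.28]}, {"fingers": 255, "slide": [0, 0, 0], "angular": [-2.29, 0.06, 3.28]}, {"fingers": 255, "slide": [0, 0, 0], "angular": [-2.29, 0.06, 3.28]}, {"fingers": 255, "slide": [0, 0, 0], "angular": [-2.29, 0.06, 3.28]}, {"fingers": 255, "slide": [0, 0, 0], "angular": [-2.29, 0.06, 3.28]}, {"fingers": 255, "slide": [0, 0, 0], "angular": [-2.29, 0.06, 3.28]}, {"fingers": 255, "slide": [0, 0, 0], "angular": [0, 0, 0]}, {"fingers": 255, "slide": [0, 0, 0], "angular": [0, 0, 0]}]'

```text
time_s: 6.83
position: [0.5043, -0.2002, 0.1026]
tool_rot: [0.227, 0.645, 0.702, 0.199]
wrist_force: [10.9, 0.1, -9.8]
gripper_width: 0.0158
```

```bash
python3 rem.py .017 6
python3 - <<'E'
from h import *
o,r=cur();print(o['gripper_width'])
W=bot.get_image('wrist'); save(W,'w4.png')
E
```

```text
d mm [1.  0.9 0.3] rot [ 0.04  0.11 -0.15] q [-0.81 -0.02  2.18  0.73  0.66 -1.4 ] t 6.83 F [10.9  0.1 -9.8] T [-0.19 -0.01 -0.  ]
0.015834683245869015
```

View pics/w4.png

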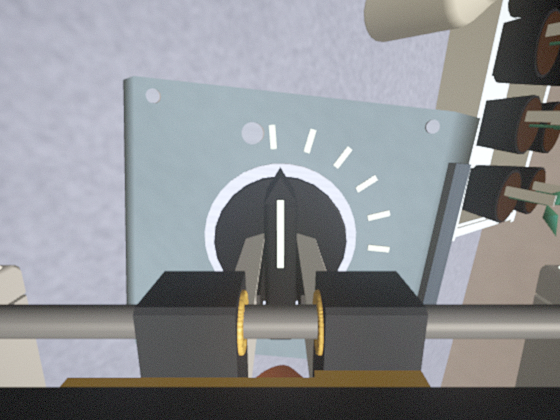

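Emit:
send_rows --moves '[{"fingers": 255, "slide": [0, 0, 0], "angular": [-1.15, 0.03, 1.64]}, {"fingers": 255, "slide": [0, 0, 0], "angular": [-1.15, 0.03, 1.64]}, {"fingers": 255, "slide": [0, 0, 0], "angular": [-1.15, 0.03, 1.64]}, {"fingers": 255, "slide": [0, 0, 0], "angular": [-1.15, 0.03, 1.64]}, {"fingers": 255, "slide": [0, 0, 0], "angular": [0, 0, 0]}]'

```text
time_s: 7.3
position: [0.5044, -0.2005, 0.1027]
tool_rot: [0.24, 0.596, 0.744, 0.183]
wrist_force: [9.2, -1.5, -8.9]
gripper_width: 0.0161
```

```bash
python3 rem.py .017 14
python3 - <<'E'
from h import *
o,r=cur();print(o['gripper_width'])
W=bot.get_image('wrist'); save(W,'w5.png')
E
```

```text
d mm [1.  1.1 0.2] rot [-0.04  0.15 -0.03] q [-0.81 -0.02  2.18  0.73  0.66 -1.54] t 7.3 F [ 9.2 -1.5 -8.9] T [ 0.16 -0.02 -0.7 ]
0.01614306954124712
```

View pics/w5.png

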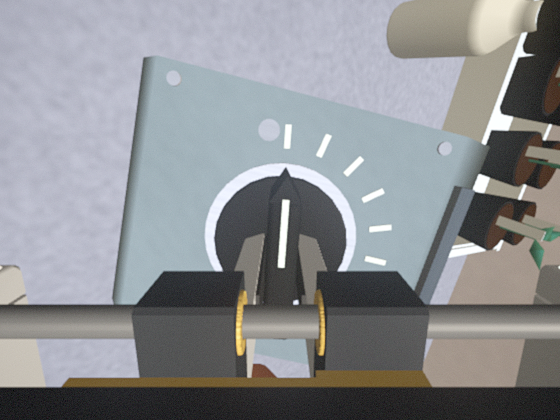

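The stop is reached: the tool turned on to 104° while the bar stayed near 100° (w5: the line tilts in the pads), with 0.66 N m against it. Now clockwise 80° net.

Emit:
send_rows --moves '[{"fingers": 255, "slide": [0, 0, 0], "angular": [2.29, -0.06, -3.28]}, {"fingers": 255, "slide": [0, 0, 0], "angular": [2.29, -0.06, -3.28]}, {"fingers": 255, "slide": [0, 0, 0], "angular": [2.29, -0.06, -3.28]}, {"fingers": 255, "slide": [0, 0, 0], "angular": [2.29, -0.06, -3.28]}, {"fingers": 255, "slide": [0, 0, 0], "angular": [2.29, -0.06, -3.28]}, {"fingers": 255, "slide": [0, 0, 0], "angular": [2.29, -0.06, -3.28]}, {"fingers": 255, "slide": [0, 0, 0], "angular": [2.29, -0.06, -3.28]}, {"fingers": 255, "slide": [0, 0, 0], "angular": [2.29, -0.06, -3.28]}, {"fingers": 255, "slide": [0, 0, 0], "angular": [2.29, -0.06, -3.28]}, {"fingers": 255, "slide": [0, 0, 0], "angular": [2.29, -0.06, -3.28]}, {"fingers": 255, "slide": [0, 0, 0], "angular": [2.29, -0.06, -3.28]}, {"fingers": 255, "slide": [0, 0, 0], "angular": [2.29, -0.06, -3.28]}, {"fingers": 255, "slide": [0, 0, 0], "angular": [2.29, -0.06, -3.28]}, {"fingers": 255, "slide": [0, 0, 0], "angular": [2.29, -0.06, -3.28]}, {"fingers": 255, "slide": [0, 0, 0], "angular": [2.29, -0.06, -3.28]}, {"fingers": 255, "slide": [0, 0, 0], "angular": [2.29, -0.06, -3.28]}, {"fingers": 255, "slide": [0, 0, 0], "angular": [0, 0, 0]}]'

```text
time_s: 8.77
position: [0.5037, -0.2, 0.1021]
tool_rot: [0.107, 0.9, 0.315, 0.281]
wrist_force: [5.7, -2.6, -7.5]
gripper_width: 0.0157
```

```bash
python3 rem.py .017 -70
python3 - <<'E'
from h import *
o,r=cur();print(o['gripper_width'])
W=bot.get_image('wrist'); save(W,'w6.png')
E
```

```text
d mm [1.7 0.7 0.8] rot [ 11.59  -0.31 -16.3 ] q [-0.8  -0.02  2.18  0.72  0.65 -0.42] t 8.77 F [ 5.7 -2.6 -7.5] T [-0.05  0.5  -0.02]
0.01572954425297611
```

View pics/w6.png

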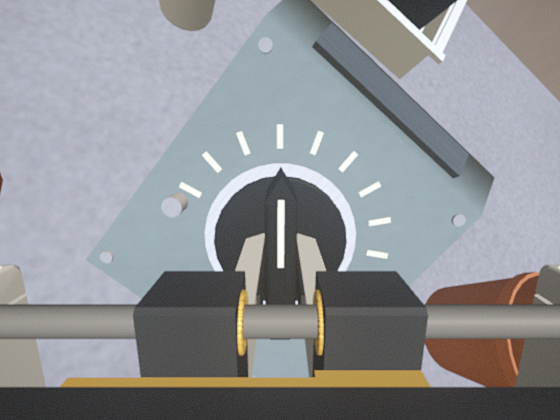

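Emit:
send_rows --moves '[{"fingers": 255, "slide": [0, 0, 0], "angular": [2.29, -0.06, -3.28]}, {"fingers": 255, "slide": [0, 0, 0], "angular": [2.29, -0.06, -3.28]}, {"fingers": 255, "slide": [0, 0, 0], "angular": [2.29, -0.06, -3.28]}, {"fingers": 255, "slide": [0, 0, 0], "angular": [2.29, -0.06, -3.28]}, {"fingers": 255, "slide": [0, 0, 0], "angular": [2.29, -0.06, -3.28]}, {"fingers": 255, "slide": [0, 0, 0], "angular": [0, 0, 0]}, {"fingers": 255, "slide": [0, 0, 0], "angular": [0, 0, 0]}, {"fingers": 150, "slide": [0, 0, 0], "angular": [0, 0, 0]}, {"fingers": 150, "slide": [0, 0, 0], "angular": [0, 0, 0]}, {"fingers": 150, "slide": [0, 0, 0], "angular": [0, 0, 0]}, {"fingers": 150, "slide": [0, 0, 0], "angular": [0, 0, 0]}]'

```text
time_s: 9.73
position: [0.5044, -0.2009, 0.1039]
tool_rot: [0.059, 0.941, 0.155, 0.296]
wrist_force: [1.3, 1.3, 0.1]
gripper_width: 0.0371
```

```bash
python3 rem.py .017 -70
python3 - <<'E'
from h import *
o,r=cur();print(o['gripper_width'])
W=bot.get_image('wrist'); save(W,'w7.png')
E
```

```text
d mm [ 1.   1.6 -1. ] rot [0.35 0.06 0.02] q [-0.8  -0.02  2.18  0.72  0.65 -0.07] t 9.73 F [1.3 1.3 0.1] T [0.02 0.38 0.05]
0.03710669878093341
```

View pics/w7.png

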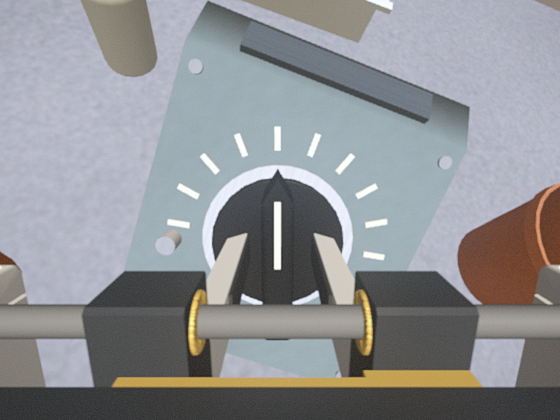

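Emit:
send_rows --moves '[{"fingers": 150, "slide": [-0.0115, 0.0003, 0.0164], "angular": [0, 0, 0]}, {"fingers": 150, "slide": [-0.0115, 0.0003, 0.0164], "angular": [0, 0, 0]}, {"fingers": 150, "slide": [-0.0115, 0.0003, 0.0164], "angular": [0, 0, 0]}, {"fingers": 150, "slide": [-0.0115, 0.0003, 0.0164], "angular": [0, 0, 0]}, {"fingers": 150, "slide": [-0.0115, 0.0003, 0.0164], "angular": [0, 0, 0]}, {"fingers": 150, "slide": [-0.0115, 0.0003, 0.0164], "angular": [0, 0, 0]}, {"fingers": 150, "slide": [-0.0115, 0.0003, 0.0164], "angular": [0, 0, 0]}, {"fingers": 150, "slide": [0, 0, 0.03], "angular": [0, 0, 0]}, {"fingers": 150, "slide": [0, 0, 0.03], "angular": [0, 0, 0]}, {"fingers": 150, "slide": [0, 0, 0], "angular": [0, 0, 0]}]'

```text
time_s: 10.62
position: [0.4258, -0.2017, 0.2864]
tool_rot: [0.064, 0.939, 0.156, 0.299]
wrist_force: [0.3, -1.2, 1.4]
gripper_width: 0.039
```

```bash
python3 rem.py .15 -70
python3 - <<'E'
from h import *
W=bot.get_image('wrist'); dbar(W,20,'w8d.png',S=2,half=290)
T=bot.get_image('top'); save(T,'t8.png')
mt=bot.masks_of('top','pump')
S=bot.get_image('scene'); ms=bot.masks_of('scene','pump')
print([(m['conf'],m['xy']) for m in mt+ms])
for n,im in(('top',T),('scene',S)):
    for t in('lever','lever_tip'): print(n,t,[(round(m['conf'],2),np.round(m['xy'],1).tolist(),int(m['pixels'].sum())) for m in bot.masks_of(n,t)][:2])
a=T['color'][140:240,185:265]; cv2.imwrite('pics/pump_t.png',cv2.resize(a,None,fx=6,fy=6,interpolation=cv2.INTER_CUBIC))
a=S['color'][220:340,255:365]; cv2.imwrite('pics/pump_s.png',cv2.resize(a,None,fx=5,fy=5,interpolation=cv2.INTER_CUBIC))
E
```

```text
d mm [  3.3   4.2 -74.6] rot [0.94 0.54 0.09] q [-1.   -0.48  2.1   0.54  1.17  0.12] t 10.62 F [ 0.3 -1.2  1.4] T [-0.04  0.33 -0.05]
[(0.55, [227.1, 185.7]), (0.79, [309.4, 285.6])]
top lever [(0.46, [224.8, 210.2], 86)]
top lever_tip []
scene lever [(0.75, [329.6, 242.7], 206)]
scene lever_tip [(0.72, [330.9, 243.8], 157), (0.63, [413.3, 268.9], 871)]
```

View pics/w8d.png

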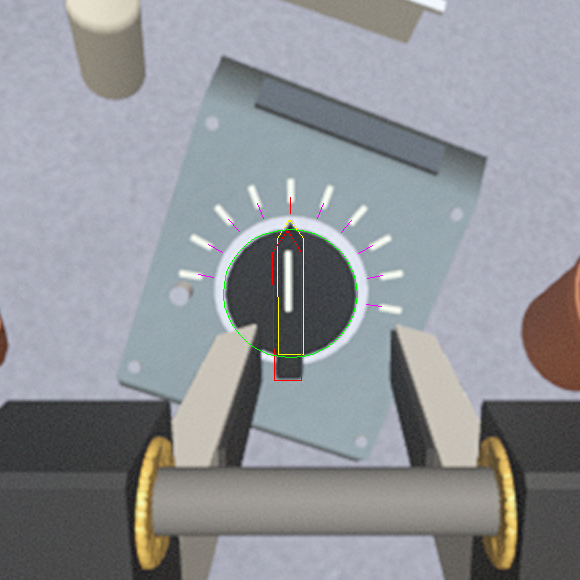

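View pics/pump_t.png

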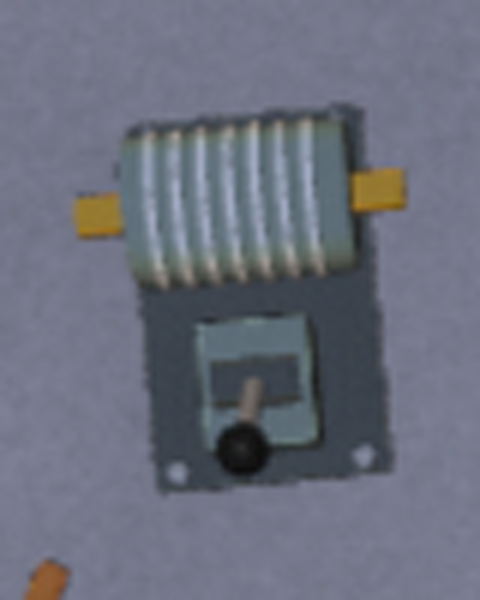

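View pics/pump_s.png

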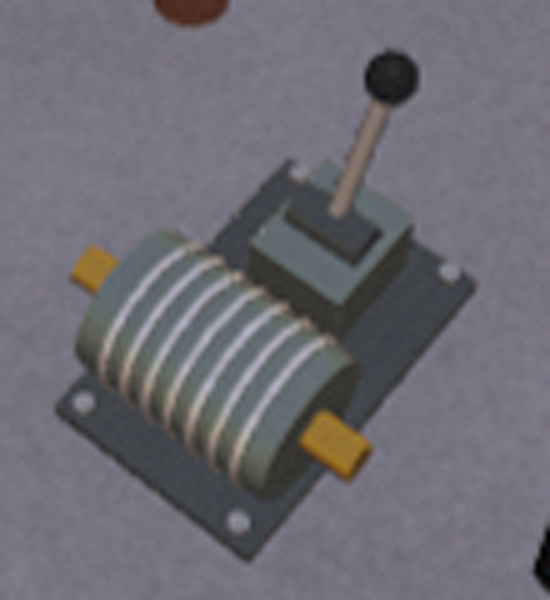

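Run:
```python
from h import *
from scipy.optimize import least_squares
T=bot.get_image('top'); S=bot.get_image('scene')
t=lambda u,v:(185+u/6-.4,140+v/6-.4); s=lambda u,v:(255+u/5-.4,220+v/5-.4)
# plate corners
obs=[(T,(-.11,.07),t(162,493)),(T,(-.11,-.07),t(392,471)),(T,(.11,-.07),t(360,104)),
     (S,(-.11,.07),s(476,285)),(S,(.11,.07),s(248,562)),(S,(.11,-.07),s(57,408)),(S,(-.11,-.07),s(288,160))]
def f(p):
    e=[]
    for im,c,uv in obs: e+=list(proj(im,place(np.array([[*c,p[3]]]),p[:3]))[0]-uv)
    return np.array(e)
r=least_squares(f,[.588,.218,.11,.01]); print(r.x,r.fun.round(1))
q=r.x[:3]
def g(p): return np.r_[proj(T,p)[0]-t(242,449),proj(S,p)[0]-s(391,77)]
b=least_squares(g,[.49,.208,.158]); print('ball',b.x,b.fun.round(2))
Rp=R.from_euler('z',q[2]).as_matrix(); print('ball in pump',Rp.T@(b.x-[q[0],q[1],0]))
for x,z in((-.0929,.158),(.0029,.158)): print(place(np.array([[x,0,z]]),q))
o,rr=cur(); d=q[2]+np.pi/2
for sgn in(1,-1):
    y=np.array([np.cos(d),np.sin(d),0])*sgn; z=np.array([0,0,-1.]); x=np.cross(y,z)
    print(np.rad2deg((R.from_matrix(np.c_[x,y,z])*rr.inv()).as_rotvec()).round(1))
print('small pot top etc', o['position'])
```

```text
[0.58665719 0.21996949 0.1189801  0.00206575] [-0.8  0.3 -0.   0.3 -0.2  0.5 -0.  -0.2  0.1 -0.2 -0.9  0.4 -0.3  0.1]
ball [0.48798808 0.20891665 0.15767225] [-0.17  0.14 -0.18 -0.01]
ball in pump [-0.09928351  0.00073729  0.15767225]
[[0.49441397 0.2089423  0.158     ]]
[[0.58953669 0.22031372 0.158     ]]
[-50.5   6.8 160.8]
[  4.7  34.7 -11.5]
small pot top etc [ 0.42353927 -0.19825447  0.27752978]
```

Nose rests at the fifth mark (click 4), and the white line ends under it at (290,250) in w8d. Ball triangulated at (0.488, 0.209, 0.158). Moving in front of the lever.

Emit:
send_rows --moves '[{"fingers": 206, "slide": [0, 0.027, 0], "angular": [0.34, 2.48, -0.82]}, {"fingers": 206, "slide": [0, 0.029, 0], "angular": [0.34, 2.48, -0.82]}, {"fingers": 206, "slide": [0, 0.029, 0], "angular": [0.34, 2.48, -0.82]}, {"fingers": 206, "slide": [0, 0.029, 0], "angular": [0.34, 2.48, -0.82]}, {"fingers": 206, "slide": [0, 0.029, 0], "angular": [0.34, 2.48, -0.82]}, {"fingers": 206, "slide": [0, 0.029, 0], "angular": [0.34, 2.48, -0.82]}, {"fingers": 206, "slide": [0, 0.029, 0], "angular": [0.34, 2.48, -0.82]}, {"fingers": 206, "slide": [0, 0.029, 0], "angular": [0.34, 2.48, -0.82]}, {"fingers": 206, "slide": [0, 0.029, 0], "angular": [0.34, 2.48, -0.82]}, {"fingers": 206, "slide": [0, 0.029, 0], "angular": [0.34, 2.48, -0.82]}, {"fingers": 206, "slide": [0, 0.029, 0], "angular": [0.34, 2.48, -0.82]}, {"fingers": 206, "slide": [0, 0.029, 0], "angular": [0.34, 2.48, -0.82]}, {"fingers": 206, "slide": [0, 0.029, 0], "angular": [0.34, 2.48, -0.82]}, {"fingers": 206, "slide": [0, 0.029, 0], "angular": [0.34, 2.48, -0.82]}, {"fingers": 206, "slide": [0, 0, 0], "angular": [0, 0, 0]}, {"fingers": 206, "slide": [0, 0, 0], "angular": [0, 0, 0]}]'

```text
time_s: 12.5
position: [0.4238, 0.2063, 0.2775]
tool_rot: [0.0, 0.998, 0.061, -0.0]
wrist_force: [-0.1, 0.4, -0.1]
gripper_width: 0.0178
```

Run:
```python
from h import *
o,rr=cur(); d=.119+np.pi/2
y=-np.array([np.cos(d),np.sin(d),0]); z=np.array([0,0,-1.]); x=np.cross(y,z)
print(np.rad2deg((R.from_matrix(np.c_[x,y,z])*rr.inv()).as_rotvec()).round(1), o['position'],o['gripper_width'],np.round(o['joint_pos'],2),np.array([.433,.2024,.15])-o['position'])
W=bot.get_image('wrist'); save(W,'w9.png')
```

```text
[ 0.  -0.  -0.2] [0.42375346 0.20629603 0.2774741 ] 0.017794252712288697 [ 0.27 -0.07  1.69 -0.    1.52  1.72] [ 0.00924654 -0.00389603 -0.1274741 ]
```

View pics/w9.png

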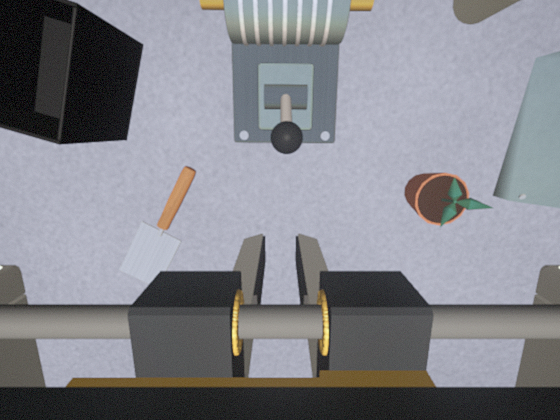

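Emit:
send_rows --moves '[{"fingers": 206, "slide": [0.002, -0.002, -0.033], "angular": [0, 0, 0]}, {"fingers": 206, "slide": [0.002, -0.002, -0.033], "angular": [0, 0, 0]}, {"fingers": 206, "slide": [0.001, 0, -0.033], "angular": [0, 0, 0]}, {"fingers": 206, "slide": [0, 0, -0.032], "angular": [0, 0, 0]}, {"fingers": 206, "slide": [0, 0, 0], "angular": [0, 0, 0]}, {"fingers": 206, "slide": [0, 0, 0], "angular": [0, 0, 0]}, {"fingers": 206, "slide": [0.01, 0.0012, 0], "angular": [0, 0, 0]}, {"fingers": 206, "slide": [0.01, 0.0012, 0], "angular": [0, 0, 0]}, {"fingers": 206, "slide": [0.01, 0.0012, 0], "angular": [0, 0, 0]}, {"fingers": 206, "slide": [0.01, 0.0012, 0], "angular": [0, 0, 0]}, {"fingers": 206, "slide": [0.01, 0.0012, 0], "angular": [0, 0, 0]}, {"fingers": 206, "slide": [0, 0, 0], "angular": [0, 0, 0]}]'

```text
time_s: 13.55
position: [0.4815, 0.2078, 0.1483]
tool_rot: [-0.0, 0.998, 0.06, 0.002]
wrist_force: [-0.2, -1.5, 0.3]
gripper_width: 0.0183
```

Run:
```python
from h import *
o,rr=cur(); print(o['position'],o['wrist_force'],o['time_s'])
W=bot.get_image('wrist'); save(W,'w10.png')
```

```text
[0.48154319 0.20778316 0.14830671] [-0.22575215 -1.4506139   0.27881596] 13.55
```

View pics/w10.png

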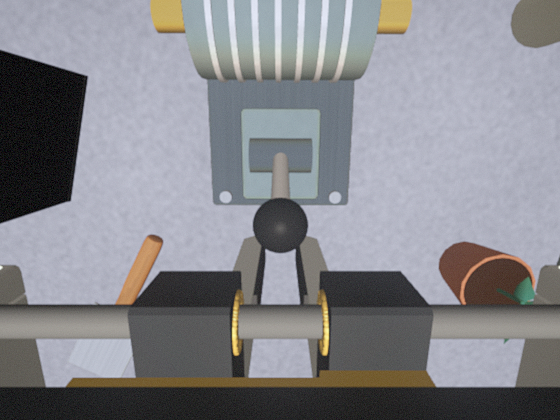

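Emit:
send_rows --moves '[{"fingers": 206, "slide": [0.01, 0.0012, 0], "angular": [0, 0, 0]}, {"fingers": 206, "slide": [0.01, 0.0012, 0.001], "angular": [0, 0, 0]}, {"fingers": 206, "slide": [0.01, 0.0012, 0.001], "angular": [0, 0, 0]}, {"fingers": 206, "slide": [0.01, 0.0012, 0], "angular": [0, 0, 0]}, {"fingers": 206, "slide": [0.01, 0.0012, 0], "angular": [0, 0, 0]}, {"fingers": 206, "slide": [0.01, 0.0012, 0], "angular": [0, 0, 0]}, {"fingers": 206, "slide": [0.01, 0.0012, 0], "angular": [0, 0, 0]}, {"fingers": 206, "slide": [0.005, 0.0006, 0], "angular": [0, 0, 0]}, {"fingers": 206, "slide": [0, 0, 0], "angular": [0, 0, 0]}]'

```text
time_s: 14.35
position: [0.5546, 0.2164, 0.1485]
tool_rot: [0.0, 0.998, 0.06, 0.0]
wrist_force: [0.5, -1.4, 0.0]
gripper_width: 0.0182
```

Run:
```python
from h import *
o,rr=cur(); print(o['position'],o['wrist_force'],o['time_s'])
W=bot.get_image('wrist'); save(W,'w11.png')
```

```text
[0.55463337 0.216365   0.14847374] [ 0.47204129 -1.42200231  0.01670165] 14.35
```

View pics/w11.png

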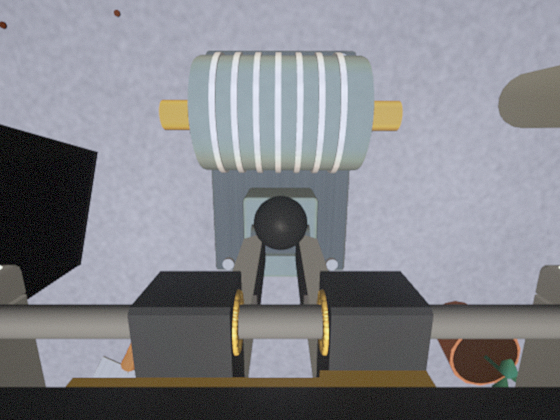

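Emit:
send_rows --moves '[{"fingers": 206, "slide": [0.005, 0.0006, 0], "angular": [0, 0, 0]}, {"fingers": 206, "slide": [0.004, 0.0005, 0], "angular": [0, 0, 0]}, {"fingers": 206, "slide": [0, 0, 0], "angular": [0, 0, 0]}]'

```text
time_s: 14.65
position: [0.56, 0.217, 0.1488]
tool_rot: [0.001, 0.998, 0.06, -0.003]
wrist_force: [-7.3, -1.8, 2.6]
gripper_width: 0.0181
```

Emit:
send_rows --moves '[{"fingers": 206, "slide": [0.003, 0.0004, 0], "angular": [0, 0, 0]}, {"fingers": 206, "slide": [0, 0, 0], "angular": [0, 0, 0]}, {"fingers": 206, "slide": [0, 0, 0], "angular": [0, 0, 0]}]'

```text
time_s: 14.9
position: [0.5603, 0.2171, 0.1487]
tool_rot: [0.001, 0.998, 0.06, -0.006]
wrist_force: [-13.2, -3.4, 6.7]
gripper_width: 0.0184
```

Emit:
send_rows --moves '[{"fingers": 206, "slide": [-0.008, -0.001, 0], "angular": [0, 0, 0]}, {"fingers": 206, "slide": [-0.012, -0.0014, 0], "angular": [0, 0, 0]}, {"fingers": 206, "slide": [-0.02, -0.0024, 0], "angular": [0, 0, 0]}, {"fingers": 206, "slide": [-0.02, -0.0024, 0], "angular": [0, 0, 0]}, {"fingers": 206, "slide": [-0.02, 0, 0.02], "angular": [0, 0, 0]}, {"fingers": 206, "slide": [-0.02, 0, 0.035], "angular": [0, 0, 0]}, {"fingers": 206, "slide": [-0.02, 0, 0.035], "angular": [0, 0, 0]}, {"fingers": 206, "slide": [-0.015, 0, 0.03], "angular": [0, 0, 0]}, {"fingers": 206, "slide": [0, 0, 0], "angular": [0, 0, 0]}, {"fingers": 206, "slide": [0, 0, 0], "angular": [0, 0, 0]}]'

```text
time_s: 15.73
position: [0.4325, 0.2116, 0.2729]
tool_rot: [-0.001, 0.998, 0.06, 0.005]
wrist_force: [-0.3, -0.1, -0.6]
gripper_width: 0.0181
```

Run:
```python
from h import *
from scipy.optimize import least_squares
o,rr=cur(); print(o['position'],o['wrist_force'],o['time_s'])
W=bot.get_image('wrist'); save(W,'w12.png')
T=bot.get_image('top'); S=bot.get_image('scene'); save(T,'t12.png'); save(S,'s12.png')
dbar(T,20,'d12t.png')
a=S['color'][110:340,165:365]; cv2.imwrite('pics/s12c.png',cv2.resize(a,None,fx=2.6,fy=2.6,interpolation=cv2.INTER_CUBIC))
```

```text
[0.4324557  0.21155486 0.27290591] [-0.33732534 -0.0942906  -0.5753506 ] 15.7333
```

View pics/w12.png

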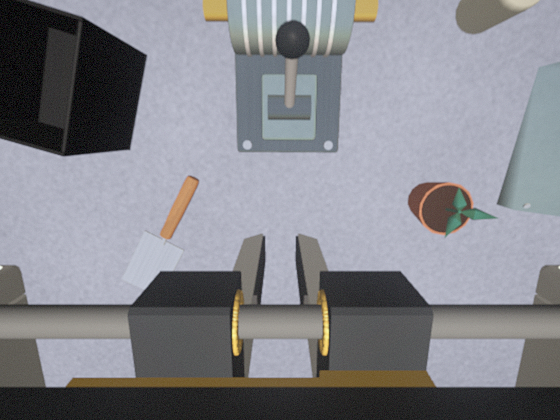

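View pics/d12t.png

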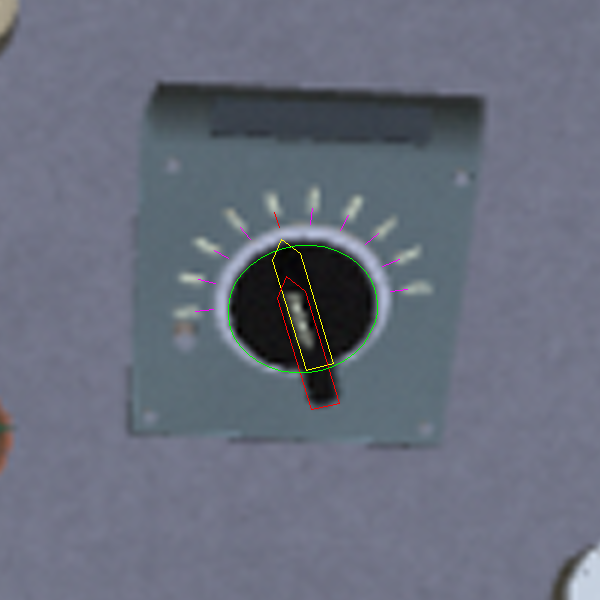

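View pics/s12c.png

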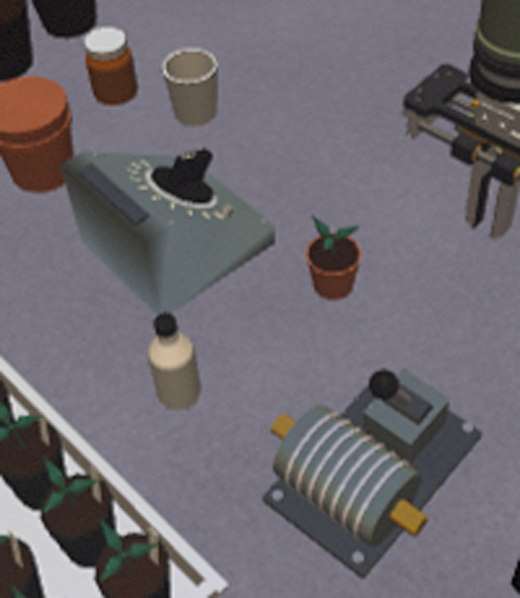

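View pics/t12.png

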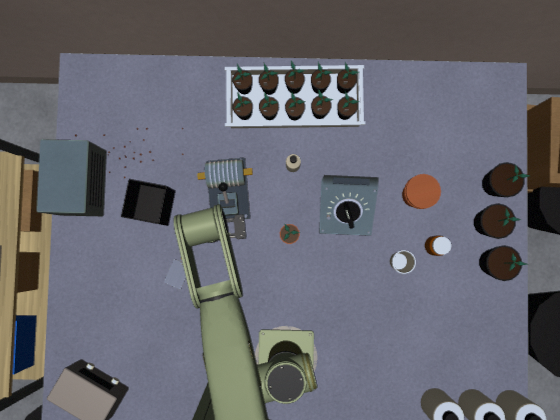

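Run:
```python
from h import *
from scipy.optimize import least_squares
T=bot.get_image('top'); S=bot.get_image('scene')
def blob(im,x0,y0,x1,y1):
    g=im['color'][y0:y1,x0:x1].max(2); m=(g<45).astype(np.uint8)
    n,l,st,c=cv2.connectedComponentsWithStats(m); i=1+st[1:,4].argmax(); return c[i]+[x0,y0],st[i,4]
bt,a1=blob(T,214,178,234,196); bs,a2=blob(S,300,248,325,270); print(bt,a1,bs,a2)
b=least_squares(lambda p:np.r_[proj(T,p)[0]-bt,proj(S,p)[0]-bs],[.58,.22,.158]); print(b.x,b.fun.round(2), 'travel',np.linalg.norm(b.x[:2]-[.488,.2089]))
```

```text
[222.81967213 186.60655738] 61 [312.         257.86516854] 89
[0.5797812  0.21914115 0.1532174 ] [-0.14  0.12 -0.15 -0.01] travel 0.09235079343232729
```

```bash
python3 -c "
from cell import bot
print(bot.hand_in())"
```

```text
the job is handed in; nothing more can be done
None
```

The dial is in the fourth click and the pump's start lever is fully over at the motor. I handed the job in at about 16 s, with the arm well clear of everything.

- **Dial:** I gripped the bar, which stood at click 2, and turned it anticlockwise. At the stop the tool moved on about 4° while the bar stayed still, against about 0.66 N m. Then I turned it 80° clockwise and released it. After release, both the wrist and top pictures showed the nose on the fifth mark, counting the stop as mark 0. That is click 4.
- **Lever:** After the dial was set, I pushed the ball towards the motor until it stopped moving at about 13 N, then backed off.
- **Other things:** The bottle, pots and everything else look untouched in the last top picture.

Two checks did not agree exactly:
- **Ball position:** The ball measured about 92 mm of travel against the nominal 96 mm, and a height of 153 mm against 158 mm. I put this down to image error or the lever starting slightly off its stop. The stall under force is my evidence that it reached the stop.
- **Pump position:** My fit of the pump's plate put it about 6 mm further back than the ball suggested. It did not affect the push.

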